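Refit a hybrid car's battery tray

TASK

Pull every spent (red) cell stick out of the battery tray and put it in the scrap bin, and press every new (blue) stick on the bench into a free bay of its own until both its ends snap home, easing off as soon as it clicks and never ramming it. Leave the good (green) stick clipped where it is, and once all the sticks are in, lower the yellow cover bar over the tray's two pins until it lies flush on the end blocks. Leave the other things on the bench alone.

Things in the scene. Friction and masses are not known exactly. Their poses are not given: they have to be found in the camera images.
- new1: NEW cell stick 0.2 kg: grey body 116 x 30 x 28 mm (x, y, z), round nose at each end (130 over noses, nose centre 14 up), same either way round. Grip rib on top, mid-length: 50 along x, 12 thick, 22 tall (50 over the underside); fingers go to both y sides and may push on the body's top there. Origin: centre of underside. Blue rib and bands; on the bench. None when absent.
- new2: NEW cell stick 0.2 kg: grey body 116 x 30 x 28 mm (x, y, z), round nose at each end (130 over noses, nose centre 14 up), same either way round. Grip rib on top, mid-length: 50 along x, 12 thick, 22 tall (50 over the underside); fingers go to both y sides and may push on the body's top there. Origin: centre of underside. Blue rib and bands; on the bench. None when absent.
- new3: NEW cell stick 0.2 kg: grey body 116 x 30 x 28 mm (x, y, z), round nose at each end (130 over noses, nose centre 14 up), same either way round. Grip rib on top, mid-length: 50 along x, 12 thick, 22 tall (50 over the underside); fingers go to both y sides and may push on the body's top there. Origin: centre of underside. Blue rib and bands; on the bench. None when absent.
- spent1: SPENT cell stick 0.2 kg: grey body 116 x 30 x 28 mm (x, y, z), round nose at each end (130 over noses, nose centre 14 up), same either way round. Grip rib on top, mid-length: 50 along x, 12 thick, 22 tall (50 over the underside); fingers go to both y sides and may push on the body's top there. Origin: centre of underside. Red rib and bands; starts clipped in a bay. None when absent.
- spent2: SPENT cell stick 0.2 kg: grey body 116 x 30 x 28 mm (x, y, z), round nose at each end (130 over noses, nose centre 14 up), same either way round. Grip rib on top, mid-length: 50 along x, 12 thick, 22 tall (50 over the underside); fingers go to both y sides and may push on the body's top there. Origin: centre of underside. Red rib and bands; starts clipped in a bay. None when absent.
- good1: GOOD cell stick 0.2 kg: grey body 116 x 30 x 28 mm (x, y, z), round nose at each end (130 over noses, nose centre 14 up), same either way round. Grip rib on top, mid-length: 50 along x, 12 thick, 22 tall (50 over the underside); fingers go to both y sides and may push on the body's top there. Origin: centre of underside. Green rib and bands; clipped in a bay, stays. None when absent.
- good2: GOOD cell stick 0.2 kg: grey body 116 x 30 x 28 mm (x, y, z), round nose at each end (130 over noses, nose centre 14 up), same either way round. Grip rib on top, mid-length: 50 along x, 12 thick, 22 tall (50 over the underside); fingers go to both y sides and may push on the body's top there. Origin: centre of underside. Green rib and bands; clipped in a bay, stays. None when absent.
- tray: Battery tray, fixed: aluminium base 196 (x) x 262 (y) mm, four bays side by side in y, 48 mm apart; a stick lies along the tray's x. Origin: centre of underside. Black guide rails between bays, 12 thick, 31 high, round on top: 3 mm play each side of a stick. Ribs of neighbouring clipped sticks are 36 mm apart, so open the fingers little.
- catches (a point): Tray's middle at roller height, 30 mm up. At both x ends of each bay (67 mm from here) a sprung brass roller, 10 mm across, reaches 3 mm over a stick's nose. A stick set in a bay rests on the rollers, underside about 15 mm over the pad (one end may drop in early); pushed straight down it meets a peak of about 10 to 20 N, then snaps down onto the pad. Pulling straight up takes as much.
- deck: The four black rubber pads on which clipped sticks rest, tops 8 mm over the bench (origin: the tray's). A clipped stick's underside is 8, body top 36, rib top 58 mm over the bench. Not to be pushed on hard through a stick: ease off at the click (over 60 N harms it). Catch housings at the tray's x ends are 34 mm high.
- bay0 (a point): Bay 0 of the tray: middle of its rubber pad's top, 8 mm over the bench, on the tray's y = -72 mm. A clipped stick's origin lies here, within 3 mm.
- bay1 (a point): Bay 1 of the tray: middle of its rubber pad's top, 8 mm over the bench, on the tray's y = -24 mm. A clipped stick's origin lies here, within 3 mm.
- bay2 (a point): Bay 2 of the tray: middle of its rubber pad's top, 8 mm over the bench, on the tray's y = 24 mm. A clipped stick's origin lies here, within 3 mm.
- bay3 (a point): Bay 3 of the tray: middle of its rubber pad's top, 8 mm over the bench, on the tray's y = 72 mm. A clipped stick's origin lies here, within 3 mm.
- cover: Yellow cover bar 60 (x) x 262 (y) x 6 mm, 0.3 kg, two through holes 14 mm across at x = 0, y = +-115 mm; black grip rib mid-top, 12 (x) x 60 (y), 24 tall (30 over the underside). Origin: centre of underside. Starts flat on the bench. Same either way round. A stick not clipped home would hold it up.
- cover_seat (a point): Where the cover's origin lies when seated: midway between the pins, level with the tops of the two end blocks (64 mm over the bench; blocks 60 x 24 mm, one at each y end of the tray). On each block an upright steel pin 10 mm across, 24 tall, tapered over its top 8, at the tray's x = 0, y = +-115 mm.
- bin: Red open scrap bin, fixed: 185 (x) x 135 (y) x 40 mm outside, walls and floor 5 mm. Origin: centre of underside. Two sticks fit side by side in it, lying along its x.
- tin: Bystander, not to be disturbed: a squat round tin with a yellow band, 66 mm across, 75 mm tall, standing among the new sticks. Origin: centre of the underside.
- spray: Bystander, not to be disturbed: a spray can with an orange band, 54 mm across, 170 mm tall. Origin: centre of the underside.
- mug: Bystander, not to be disturbed: a blue ceramic mug, 80 mm across, 90 mm tall. Origin: centre of the underside.
- spanner: Bystander, not to be disturbed: a steel spanner 180 mm long, lying flat. Origin: at its middle.
- driver: Bystander, not to be disturbed: a screwdriver 180 mm long, lying flat. Origin: at its middle.
Not all that is in view belongs to the job. What is shaped like the new2 but purple is not meant. Leave any purple look-alike of the spent2 alone.

How it is judged:
By the outcome, as a careful person would: the job done as asked, in the order asked, and still so for the second after the job is handed in, with the robot touching nothing.
Of spent1, spent2 only 1 to 2 are there at a start; the rules pass over those that are not, and their reading is None.
Of good1, good2 only 1 to 1 are there at a start; the rules pass over those that are not, and their reading is None.
Of new1, new2, new3 only 2 to 3 are there at a start; the rules pass over those that are not, and their reading is None.
At some moment in a run one of new1, new2, new3, cover may be knocked a few centimetres aside while the robot is not near it.
It also fails if it takes over 210 s, if anything falls off the work surface, if the arm or the gripper's body presses on something with over 40 N, if the wrist force passes 120 N, or if a joint passes its speed limit or range.

ROBOT

A 6-joint arm with a two-finger parallel gripper is mounted at the origin on the work surface. World frame = base frame: x ahead of the robot, y to its left, z up, the work surface at z = 0. Lengths are in m, angles in rad, forces in N, time in s.
With the tool pointing down it reaches from about 0.3 to 0.875 m from the base axis. Payload 6.4 kg.
Tool frame: the origin (TCP) lies midway between the tips of the shut fingers; the grasp point (between the pads) lies 19 mm behind it; z points along the fingers, y is the line along which they close (so a half turn about z gives the same grasp; the last joint's range is limited). The gripper opens to 85 mm and grips with 20 to 120 N. Pads are 22 mm wide; open, the fingers measure 114 mm over their backs; the gripper's body (76 mm by 85 mm) begins 54 mm behind the grasp point. The pads swing forward as they close: fully open they stand 13 mm farther back than shut.
Start: joints at [1.119, 0.181, 1.607, -0, 1.354, -0.206], TCP at [0.14, 0.558, 0.231] pointing down, gripper open.
Joint ranges: [-2.99, 2.99], [-0.89, 2.07], [0.3, 2.58], [-1.14, 4.28], [0, 2.63], [-3.12, 3.12]. Speed limits (rad/s): [2.57, 2.57, 3.01, 3.14, 3.14, 3.14].

INTERFACE

Orientations are given as a unit quaternion [w, x, y, z].
In Python, from bench import status, camera, ctrl gives the robot as it stands. The module is installed in compiled form; this text tells all that it offers.
- The arm moves only by the shell command python3 -m handwheel 'ROWS'. ROWS is JSON, a list that holds one entry, the list of rows, each a list of 7 numbers: the opening, from -1 (shut) to 1 (fully open), then the shift along the tool's x, y, z in cm, then the turn, a rotation vector about the tool's x, y, z in degrees. A call has 1 to 10 rows; each row is the pose to reach, as a shift and turn from the pose commanded when the call began, along the tool's axes at that moment; what a row does not reach only later rows make up. A row lasts 1/8 s, in which the tool goes at most 62.5 mm and 10.7 degrees, less where a joint would pass 70% of its speed; a pose out of reach is approached as far as the arm can. A call with a gripper value outside its range is refused whole. The fingers move at their own pace and stop on an object; the grip force is fixed at half the most. Time passes only in rows, so rows that repeat a pose let the fingers close. It gives the time, the measured TCP pose, the force, the opening and the grip force at its end, in the units of the state.
- status.get_obs(): the state, without advancing time (a new reading comes with each control period).
- camera(name): name is "scene" or "top" or "wrist"; returns a dict with "frame" (480x640x3 uint8, blue, green, red), "depth" (480x640 float32, m along the optical axis (not along the pixel's ray), 0 where there is no reading), "fx", "fy", "cx", "cy" (pixels), "extrinsics" (4x4, takes a point from camera to world coordinates); the wrist camera has in their place "hand_eye" (4x4, takes a point from camera to tool coordinates, whose origin is the TCP and whose axes are the flange's). Camera axes: x right, y down, z forward; pixel columns grow to the right and rows downward; lengths in m; the calibration is good to about 2 mm. A picture is of the moment at which its call begins: read the wrist's pose just before it.
- ctrl.hand_in(): hands the job in; it is judged then, once.
The state is a dict: "time_s": time; "q": joint angles; "dq": joint speeds; "joint_efforts": joint torques, N m; "eef_pos": TCP position; "eef_rot": TCP orientation; "wrist_force": force on the tool from outside, world axes, zero at the start; "torque": the same for the moment, N m; "opening": opening from 0.0 (shut) to 1.0 (fully open); "grasp_force": force on a finger pad.
Only numpy, scipy, OpenCV 4.12 (cv2) and the standard library are available. Lean on these libraries where they do the work, as an engineer would, in place of code of your own. Each camera call takes 0.05 s, during which the arm holds its last target. There are 200 camera calls.

## Working session

There is one attempt and no reset: what is moved stays moved. The work goes in short steps, Python scripts to look and compute and a shell command to move; the robot and the scene stay as the last step left them, time stands still between calls to the robot, and variables do not carry over. Pictures are saved under pics/ and viewed, at most 14 in all, crops included, and the job is handed in when it is done.

```bash
mkdir -p pics
python3 - <<'E'
from bench import status,camera
import cv2,numpy as np
o=status.get_obs();print(o['time_s'],o['eef_pos'],o['eef_rot'],o['opening'],o['wrist_force'])
for n in('top','scene'):
    c=camera(n);cv2.imwrite(f'pics/{n}0.png',c['frame']);print(n,c['fx'],c['cx'],c['cy'],c['extrinsics'].round(3).tolist())
print(camera('wrist')['hand_eye'])
E
```

```text
0.0 [0.13964872 0.55722392 0.23039434] [-2.63511949e-04  1.22578000e-01  9.92458517e-01 -8.10148091e-04] 0.9990697267681656 [ 0.28351551 -0.57903903  0.07717712]
top 612.2203784087939 324.5041214382927 242.42289840361937 [[-0.028, -0.983, 0.183, 0.288], [-1.0, 0.029, -0.0, 0.033], [-0.005, -0.183, -0.983, 1.649], [0.0, 0.0, 0.0, 1.0]]
scene 600.2554925273386 318.0231347820819 243.97722420494188 [[0.632, 0.653, -0.418, 1.199], [0.775, -0.535, 0.335, -0.463], [-0.005, -0.536, -0.844, 1.257], [0.0, 0.0, 0.0, 1.0]]
[[ 5.53968790e-05 -9.65161892e-01 -2.61653433e-01  6.65373836e-02]
 [ 9.99999379e-01 -2.37770377e-04  1.08878278e-03  2.73290130e-04]
 [-1.11306508e-03 -2.61653330e-01  9.65161280e-01 -1.44129260e-01]
 [ 0.00000000e+00  0.00000000e+00  0.00000000e+00  1.00000000e+00]]
```

View pics/top0.png

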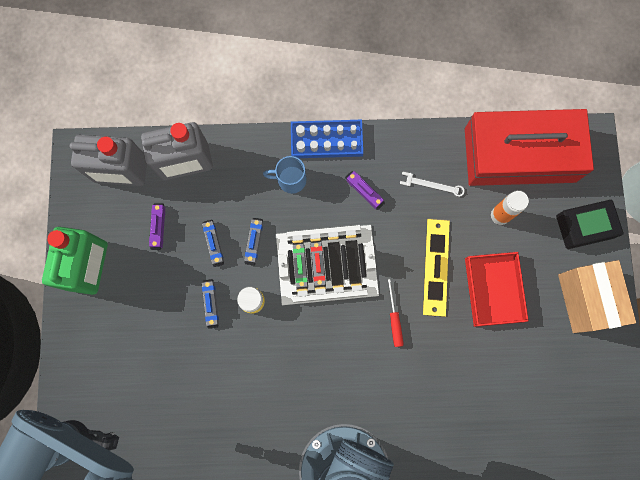

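View pics/scene0.png

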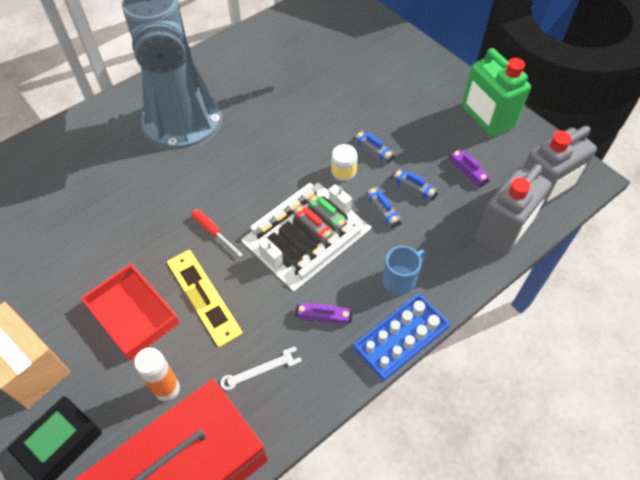

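```bash
cat > h.py <<'E'
from bench import status,camera,ctrl
import cv2,numpy as np
from scipy.spatial.transform import Rotation as Rn
HSV=dict(blue=(100,130,60,125,255,255),red=(0,130,60,8,255,255),green=(45,100,50,80,255,255),yellow=(22,130,80,35,255,255),white=(0,0,150,179,50,255))
def pose():
    o=status.get_obs();T=np.eye(4);q=o['eef_rot'];T[:3,:3]=Rn.from_quat([q[1],q[2],q[3],q[0]]).as_matrix();T[:3,3]=o['eef_pos'];return o,T
def shot(n,save=None):
    o,T=pose();c=camera(n);E=c['extrinsics'] if n!='wrist' else T@c['hand_eye']
    d=c['depth'];v,u=np.mgrid[:480,:640]
    P=np.stack([(u-c['cx'])/c['fx']*d,(v-c['cy'])/c['fy']*d,d],-1)@E[:3,:3].T+E[:3,3]
    P[d==0]=np.nan
    if save:cv2.imwrite(f'pics/{save}.png',c['frame'])
    c['E']=E;return c,P
def blobs(c,P,col,zr=(-.01,.2),minn=25):
    a=HSV[col];m=cv2.inRange(cv2.cvtColor(c['frame'],cv2.COLOR_BGR2HSV),a[:3],a[3:])
    m[~((P[...,2]>zr[0])&(P[...,2]<zr[1]))]=0
    k=cv2.morphologyEx(m,cv2.MORPH_CLOSE,np.ones((9,9)))
    n,L=cv2.connectedComponents(k);out=[]
    for i in range(1,n):
        s=(L==i)&(m>0)
        if s.sum()<minn:continue
        p=P[s];(cx,cy),(w,h),a=cv2.minAreaRect((p[:,:2]*1000).astype(np.float32))
        if w<h:w,h,a=h,w,a+90
        v,u=np.nonzero(s)
        out.append(dict(n=int(s.sum()),px=(int(u.mean()),int(v.mean())),c=(round(cx/1000,4),round(cy/1000,4)),z=p[:,2].min().round(3).item(),zt=p[:,2].max().round(3).item(),wh=(round(w),round(h)),yaw=round((a+90)%180-90,1)))
    return out
def rel(x,y,z,yaw=None):
    """shift (cm, tool axes) and turn about tool z (deg) to get tcp to x,y,z with finger line (tool y) along yaw (deg)"""
    o,T=pose();d=T[:3,:3].T@(np.array([x,y,z])-T[:3,3])*100
    r=''
    if yaw is not None:
        c=np.array([np.cos(np.radians(yaw)),np.sin(np.radians(yaw)),0]);l=T[:3,:3].T@c
        a=np.degrees(np.arctan2(-l[0],l[1]));r=round(((a+90)%180)-90,1)
    print('rel',d.round(2),'turn',r,'q6',o['q'][5].round(2))
E
python3 - <<'E'
from h import *
c,P=shot('top')
for col in('blue','green','red','yellow','white'):
    for b in blobs(c,P,col):
        if abs(b['c'][0]-.5)<.35 and abs(b['c'][1])<.5:print(col,b)
o,T=pose();print(T[:3,:3].round(2).tolist())
E
```

```text
blue {'n': 196, 'px': (252, 239), 'c': (0.6029, 0.2257), 'z': 0.008, 'zt': 0.059, 'wh': (92, 31), 'yaw': -10.9}
blue {'n': 184, 'px': (211, 241), 'c': (0.6006, 0.3386), 'z': 0.004, 'zt': 0.06, 'wh': (92, 35), 'yaw': 14.3}
blue {'n': 211, 'px': (208, 302), 'c': (0.4367, 0.345), 'z': 0.0, 'zt': 0.059, 'wh': (90, 36), 'yaw': 5.8}
green {'n': 181, 'px': (299, 264), 'c': (0.5298, 0.1015), 'z': 0.023, 'zt': 0.068, 'wh': (92, 30), 'yaw': 3.1}
red {'n': 183, 'px': (317, 262), 'c': (0.533, 0.0542), 'z': 0.028, 'zt': 0.066, 'wh': (91, 29), 'yaw': 4.1}
red {'n': 3853, 'px': (495, 288), 'c': (0.4559, -0.4249), 'z': -0.009, 'zt': 0.051, 'wh': (192, 154), 'yaw': 3.9}
red {'n': 314, 'px': (396, 329), 'c': (0.3549, -0.1487), 'z': 0.001, 'zt': 0.035, 'wh': (91, 25), 'yaw': 3.9}
yellow {'n': 1507, 'px': (435, 267), 'c': (0.5196, -0.267), 'z': -0.007, 'zt': 0.033, 'wh': (265, 63), 'yaw': -6.1}
yellow {'n': 39, 'px': (259, 306), 'c': (0.4253, 0.2145), 'z': 0.013, 'zt': 0.055, 'wh': (61, 20), 'yaw': -42.1}
white {'n': 389, 'px': (181, 168), 'c': (0.7938, 0.4109), 'z': 0.032, 'zt': 0.125, 'wh': (100, 8), 
[... 394 characters left out ...]
0.6008, 0.3374), 'z': 0.017, 'zt': 0.037, 'wh': (113, 28), 'yaw': 14.0}
white {'n': 120, 'px': (251, 241), 'c': (0.6023, 0.2268), 'z': 0.019, 'zt': 0.039, 'wh': (115, 28), 'yaw': -10.0}
white {'n': 3457, 'px': (325, 264), 'c': (0.5365, 0.0297), 'z': -0.009, 'zt': 0.093, 'wh': (264, 200), 'yaw': -86.0}
white {'n': 67, 'px': (390, 294), 'c': (0.4451, -0.1398), 'z': -0.005, 'zt': 0.029, 'wh': (87, 7), 'yaw': 4.6}
white {'n': 112, 'px': (207, 304), 'c': (0.4367, 0.3441), 'z': 0.018, 'zt': 0.041, 'wh': (114, 29), 'yaw': 7.3}
white {'n': 473, 'px': (248, 298), 'c': (0.4396, 0.2374), 'z': -0.006, 'zt': 0.085, 'wh': (70, 64), 'yaw': -78.6}
[[-0.97, 0.24, -0.0], [0.24, 0.97, -0.0], [0.0, -0.0, -1.0]]
```

```bash
python3 -c "
from h import *
rel(.535,.045,.23,94)"
```

```text
rel [-50.8  -40.09   0.1 ] turn -18.1 q6 -0.21
```

```bash
python3 -m handwheel '[[[1,-5.1,-4,0,0,0,-2],[1,-10.2,-8,0,0,0,-4],[1,-15.3,-12,0,0,0,-6],[1,-20.4,-16,0,0,0,-8],[1,-25.5,-20,0,0,0,-10],[0,-30.6,-24,0,0,0,-12],[0,-35.7,-28,0,0,0,-14],[-0.4,-40.8,-32,0,0,0,-16],[-0.4,-45.9,-36,0,0,0,-18],[-0.4,-50.8,-40.1,0,0,0,-18]]]'
python3 -m handwheel '[[[-0.4,0,0,0,0,0,0],[-0.4,0,0,0,0,0,0],[-0.4,0,0,0,0,0,0]]]'
python3 - <<'E'
from h import *
c,P=shot('wrist','w1')
o,T=pose();print(o['opening'],o['eef_pos'],o['wrist_force'])
for col in('green','red'):
    for b in blobs(c,P,col,(.03,.09),200):print(col,b)
# rails/blocks: white pts by height
for b in blobs(c,P,'white',(.055,.075),100):print('block',b)
for b in blobs(c,P,'white',(.075,.1),30):print('pin',b)
rel(.533,.0536,.1,94)
E
```

```text
time_s: 1.45
eef_pos: [0.5228, 0.0612, 0.2313]
eef_rot: [0.0, -0.034, 0.999, 0.0]
wrist_force: [-0.0, 0.0, 0.1]
opening: 0.301
grasp_force: 0.0
time_s: 1.82
eef_pos: [0.5211, 0.0642, 0.2311]
eef_rot: [-0.0, -0.035, 0.999, 0.0]
wrist_force: [-0.1, 0.1, -0.9]
opening: 0.302
grasp_force: 0.0
0.2979448707435958 [0.52115618 0.06433309 0.23129871] [-0.10914424  0.19522014 -0.13901998]
green {'n': 560, 'px': (364, 174), 'c': (0.4904, 0.0995), 'z': 0.03, 'zt': 0.04, 'wh': (30, 12), 'yaw': -86.1}
green {'n': 1603, 'px': (363, 238), 'c': (0.5408, 0.1027), 'z': 0.036, 'zt': 0.062, 'wh': (71, 30), 'yaw': 4.1}
red {'n': 539, 'px': (304, 174), 'c': (0.4936, 0.0516), 'z': 0.035, 'zt': 0.04, 'wh': (30, 12), 'yaw': -86.6}
red {'n': 1451, 'px': (304, 239), 'c': (0.5439, 0.0548), 'z': 0.036, 'zt': 0.062, 'wh': (71, 30), 'yaw': 3.8}
block {'n': 426, 'px': (542, 90), 'c': (0.4234, 0.2161), 'z': 0.058, 'zt': 0.075, 'wh': (50, 17), 'yaw': -40.2}
block {'n': 2560, 'px': (123, 228), 'c': (0.543, -0.0835), 'z': 0.055, 'zt': 0.074, 'wh': (60, 25), 'yaw': 4.0}
block {'n': 2128, 'px': (423, 229), 'c': (0.527, 0.1453), 'z': 0.057, 'zt': 0.073, 'wh': (60, 24), 'yaw': 4.0}
pin {'n': 6212, 'px': (572, 121), 'c': (0.4413, 0.2328), 'z': 0.075, 'zt': 0.08, 'wh': (60, 60), 'yaw': 36.5}
pin {'n': 191, 'px': (111, 236), 'c': (0.5427, -0.0825), 'z': 0.075, 'zt': 0.091, 'wh': (8, 7), 'yaw': -40.8}
pin {'n': 68, 'px': (431, 238), 'c': (0.5273, 0.145), 'z': 0.076, 'zt': 0.091, 'wh': (10, 5), 'yaw': -24.6}
rel [-1.11 -1.16 13.13] turn 0.0 q6 -1.74
```

View pics/w1.png

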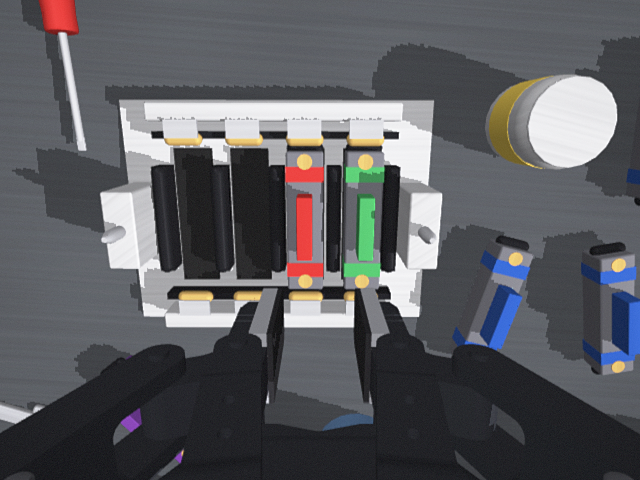

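```bash
python3 -m handwheel '[[[-0.4,-0.6,-0.5,4,0,0,0],[-0.4,-1.1,-1.0,8,0,0,0],[-0.4,-1.15,-1.0,12,0,0,0],[-0.4,-1.15,-1.0,13.1,0,0,0],[-0.4,-1.15,-1.0,13.1,0,0,0]]]'
python3 -c "
from h import *
rel(.5334,.0550,.04,93.9)"
```

```text
time_s: 2.5
eef_pos: [0.5337, 0.0546, 0.1005]
eef_rot: [-0.0, -0.035, 0.999, 0.0]
wrist_force: [-0.3, -0.1, 0.3]
opening: 0.304
grasp_force: 0.0
rel [0.02 0.04 6.05] turn 0.1 q6 -1.76
```

```bash
python3 -m handwheel '[[[-0.4,0,0,3,0,0,0],[-0.4,0,0,5,0,0,0],[-0.4,0,0,6,0,0,0],[-0.4,0,0,6,0,0,0],[-1,0,0,6,0,0,0],[-1,0,0,6,0,0,0],[-1,0,0,6,0,0,0],[-1,0,0,6,0,0,0],[-1,0,0,6,0,0,0]]]'
```

```text
time_s: 3.62
eef_pos: [0.5353, 0.0537, 0.0418]
eef_rot: [0.001, -0.034, 0.999, -0.0]
wrist_force: [-0.2, 0.5, 6.0]
opening: 0.124
grasp_force: 61.1
```

```bash
python3 -m handwheel '[[[-1,0,0,-0.4,0,0,0],[-1,0,0,-0.8,0,0,0],[-1,0,0,-1.2,0,0,0],[-1,0,0,-1.6,0,0,0],[-1,0,0,-2.5,0,0,0],[-1,0,0,-4,0,0,0],[-1,0,0,-6,0,0,0],[-1,0,0,-10,0,0,0],[-1,0,0,-10,0,0,0]]]'
python3 -c "
from h import *
o,T=pose()
for y in(-.405,-.445):rel(.456,y,.15,93.9)"
```

```text
time_s: 4.75
eef_pos: [0.5374, 0.0536, 0.1453]
eef_rot: [0.005, -0.034, 0.999, -0.001]
wrist_force: [1.2, 0.3, -2.4]
opening: 0.122
grasp_force: 60.1
rel [ 11.25 -45.19  -0.5 ] turn 0.0 q6 -1.76
rel [ 11.53 -49.19  -0.49] turn 0.0 q6 -1.76
```

```bash
python3 -m handwheel '[[[-1,1.1,-4.7,0,0,0,0],[-1,2.2,-9.4,0,0,0,0],[-1,3.3,-14.1,0,0,0,0],[-1,4.4,-18.8,0,0,0,0],[-1,5.5,-23.5,0,0,0,0],[-1,6.6,-28.2,0,0,0,0],[-1,7.7,-32.9,0,0,0,0],[-1,9,-38,0,0,0,0],[-1,10,-42.5,0,0,0,0],[-1,11.3,-47.2,0,0,0,0]]]'
python3 -m handwheel '[[[-1,0,0,0,0,0,0],[-1,0,0,0,0,0,0]]]'
python3 - <<'E'
from h import *
c,P=shot('wrist','w2')
for b in blobs(c,P,'red',(.03,.055),100):print(b)
c,P=shot('top')
for b in blobs(c,P,'red',(.037,.055),100):print(b)
rel(.456,-.425,.06,93.9)
E
```

```text
time_s: 6.0
eef_pos: [0.453, -0.426, 0.14]
eef_rot: [-0.0, -0.034, 0.999, 0.0]
wrist_force: [0.7, -0.1, -2.0]
opening: 0.126
grasp_force: 60.1
time_s: 6.25
eef_pos: [0.4531, -0.4241, 0.1396]
eef_rot: [-0.0, -0.034, 0.999, 0.001]
wrist_force: [0.1, 0.8, -2.8]
opening: 0.121
grasp_force: 60.1
{'n': 9334, 'px': (329, 175), 'c': (0.4478, -0.4184), 'z': 0.03, 'zt': 0.044, 'wh': (174, 136), 'yaw': 3.4}
{'n': 290, 'px': (507, 171), 'c': (0.7642, -0.4822), 'z': 0.037, 'zt': 0.055, 'wh': (337, 144), 'yaw': 60.7}
{'n': 165, 'px': (483, 266), 'c': (0.5145, -0.3863), 'z': 0.037, 'zt': 0.051, 'wh': (174, 91), 'yaw': -47.0}
rel [-0.22 -0.18  7.99] turn 0.1 q6 -2.58
```

View pics/w2.png

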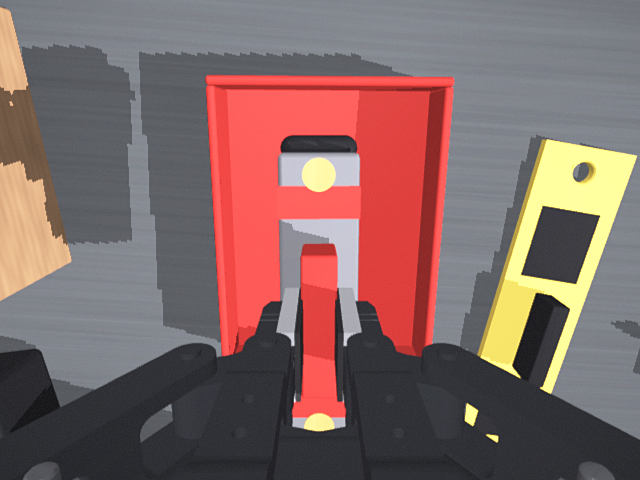

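```bash
python3 -m handwheel '[[[-1,-0.2,0.2,4,0,0,0],[-1,-0.2,0.3,8,0,0,0],[-1,-0.2,0.3,9.4,0,0,0],[-1,-0.2,0.3,9.4,0,0,0],[-0.4,-0.2,0.3,9.4,0,0,0],[-0.4,-0.2,0.3,9.4,0,0,0],[-0.4,-0.2,0.3,9.4,0,0,0],[-0.4,-0.2,0.3,4,0,0,0],[-0.4,-0.2,0.3,-2,0,0,0],[-0.4,-0.2,0.3,-7,0,0,0]]]'
python3 - <<'E'
from h import *
c,P=shot('top')
for b in blobs(c,P,'blue'):
        if abs(b['c'][0]-.5)<.35 and abs(b['c'][1])<.5:print(b)
for b in blobs(c,P,'yellow'):print(b['c'],b['yaw'],b['wh'])
rel(.602,.226,.2,81)
E
```

```text
time_s: 7.6
eef_pos: [0.4555, -0.4221, 0.2133]
eef_rot: [0.001, -0.034, 0.999, -0.001]
wrist_force: [-0.1, -0.8, -0.0]
opening: 0.3
grasp_force: 0.0
{'n': 200, 'px': (252, 239), 'c': (0.6021, 0.2255), 'z': -0.0, 'zt': 0.058, 'wh': (93, 31), 'yaw': -10.1}
{'n': 182, 'px': (211, 241), 'c': (0.6013, 0.3364), 'z': -0.004, 'zt': 0.063, 'wh': (92, 35), 'yaw': 18.3}
{'n': 210, 'px': (208, 302), 'c': (0.4369, 0.3436), 'z': 0.003, 'zt': 0.058, 'wh': (91, 32), 'yaw': 6.9}
(0.5193, -0.2669) -5.9 (264, 63)
(0.4255, 0.2144) -41.0 (61, 21)
rel [-18.83  63.96   1.55] turn 12.9 q6 -2.58
```

```bash
python3 -m handwheel '[[[-0.4,-1.6,5.5,0,0,0,1],[-0.4,-3.2,11,0,0,0,2],[-0.4,-4.8,16.5,0,0,0,3],[-0.4,-6.4,22,0,0,0,4],[-0.4,-8,27.5,0,0,0,5],[-0.4,-9.6,33,0,0,0,6],[-0.4,-11.2,38.5,0,0,0,7],[-0.4,-12.8,44,0,0,0,9],[-0.4,-14.4,49.5,0,0,0,11],[-0.4,-16,55,0,0,0,13]]]'
python3 -c "
from h import *
rel(.602,.226,.2,80)"
```

```text
time_s: 8.9
eef_pos: [0.5777, 0.1398, 0.2107]
eef_rot: [0.001, 0.08, 0.997, -0.0]
wrist_force: [0.4, 0.3, -0.1]
opening: 0.303
grasp_force: 0.0
rel [-1.02  8.89  1.07] turn 0.8 q6 -1.37
```

```bash
python3 -m handwheel '[[[-0.4,-0.5,4.5,0,0,0,0],[-0.4,-1,8.8,0,0,0,0.8],[-0.4,-1,8.8,1,0,0,0.8],[-0.4,-1,8.8,1,0,0,0.8],[-0.4,-1,8.8,1,0,0,0.8]]]'
cat >> h.py <<'E'
def sticks(save=None,z=.028):
    """rib tops and bands of blue sticks in wrist view"""
    c,P=shot('wrist',save)
    for b in blobs(c,P,'blue',(-.01,.09),150):print(b)
    print('rib:')
    for b in blobs(c,P,'blue',(z+.014,.09),100):
        print(b)
        if b['wh'][1]<25: rel(*b['c'],z+.004,b['yaw']+90)
E
python3 -c "
from h import *
sticks('w3')"
```

```text
time_s: 9.52
eef_pos: [0.601, 0.2221, 0.2002]
eef_rot: [-0.0, 0.087, 0.996, -0.0]
wrist_force: [-0.8, -0.3, 0.8]
opening: 0.299
grasp_force: 0.0
{'n': 855, 'px': (461, 9), 'c': (0.4769, 0.3548), 'z': 0.001, 'zt': 0.033, 'wh': (44, 13), 'yaw': -86.0}
{'n': 793, 'px': (449, 140), 'c': (0.5618, 0.3323), 'z': 0.001, 'zt': 0.032, 'wh': (40, 14), 'yaw': -79.0}
{'n': 646, 'px': (325, 163), 'c': (0.5637, 0.2353), 'z': 0.001, 'zt': 0.033, 'wh': (32, 12), 'yaw': 79.4}
{'n': 2399, 'px': (478, 204), 'c': (0.6151, 0.346), 'z': 0.001, 'zt': 0.054, 'wh': (81, 40), 'yaw': 14.0}
{'n': 1723, 'px': (324, 234), 'c': (0.6131, 0.2251), 'z': 0.028, 'zt': 0.054, 'wh': (71, 30), 'yaw': -10.3}
rib:
{'n': 1460, 'px': (478, 192), 'c': (0.6011, 0.3374), 'z': 0.042, 'zt': 0.054, 'wh': (50, 13), 'yaw': 13.5}
rel [ 2.01 11.35 16.85] turn -23.5 q6 -1.23
{'n': 1176, 'px': (324, 221), 'c': (0.6028, 0.2271), 'z': 0.042, 'zt': 0.054, 'wh': (50, 12), 'yaw': -10.0}
rel [-0.06  0.52 16.86] turn 0.0 q6 -1.23
```

View pics/w3.png

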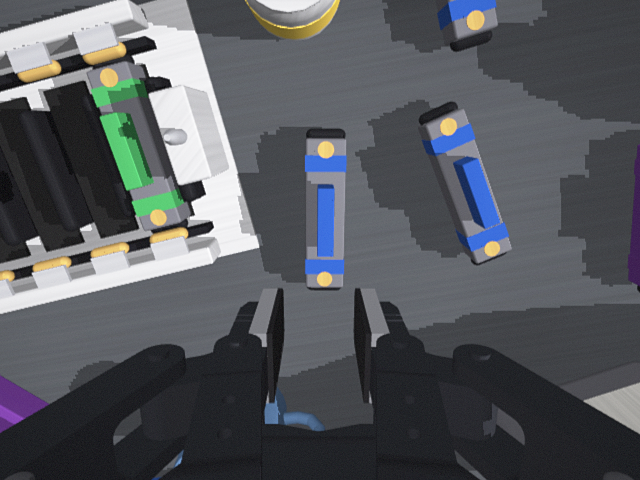

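```bash
python3 -m handwheel '[[[-0.4,0,0.5,5,0,0,0],[-0.4,0,0.5,10,0,0,0],[-0.4,0,0.5,14,0,0,0],[-0.4,0,0.5,16.6,0,0,0],[-0.4,0,0.5,16.6,0,0,0],[-1,0,0.5,16.6,0,0,0],[-1,0,0.5,16.6,0,0,0],[-1,0,0.5,16.6,0,0,0],[-1,0,0.5,16.6,0,0,0],[-1,0,0.5,16.6,0,0,0]]]'
python3 -m handwheel '[[[-1,0,0,-4,0,0,0],[-1,0,0,-8,0,0,0],[-1,0,0,-11,0,0,0],[-1,0,0,-11,0,0,0]]]'
python3 - <<'E'
from h import *
for y,n in((-.072,'b0'),(-.024,'b1'),(.024,'b2')):
    print(n);rel(.535-.068*y,.031+.9977*y,.12,93.9)
E
```

```text
time_s: 10.82
eef_pos: [0.6027, 0.2283, 0.0355]
eef_rot: [0.001, 0.086, 0.996, 0.0]
wrist_force: [-0.8, -1.3, 6.1]
opening: 0.126
grasp_force: 61.8
time_s: 11.32
eef_pos: [0.6038, 0.2287, 0.147]
eef_rot: [0.003, 0.086, 0.996, 0.001]
wrist_force: [0.1, -0.3, -2.2]
opening: 0.121
grasp_force: 60.8
b0
rel [  1.69 -27.66   2.64] turn -13.8 q6 -1.22
b1
rel [  2.83 -23.     2.64] turn -13.8 q6 -1.22
b2
rel [  3.98 -18.33   2.64] turn -13.8 q6 -1.22
```

```bash
python3 -m handwheel '[[[-1,0.4,-5.5,0,0,0,-3],[-1,0.8,-11,0,0,0,-6],[-1,1.2,-16.5,0,0,0,-9],[-1,1.5,-22,0,0,0,-12],[-1,1.7,-27.7,0,0,0,-13.8],[-1,1.7,-27.7,0,0,0,-13.8],[-1,1.7,-27.7,2.6,0,0,-13.8],[-1,1.7,-27.7,2.6,0,0,-13.8]]]'
python3 - <<'E'
from h import *
c,P=shot('wrist','w4')
for b in blobs(c,P,'blue',(.03,.2),150):print(b)
for b in blobs(c,P,'white',(.055,.075),100):print('block',b)
y=-.072;rel(.535-.068*y,.031+.9977*y,.06,93.9)
E
```

```text
time_s: 12.32
eef_pos: [0.5351, -0.0403, 0.1149]
eef_rot: [-0.003, -0.034, 0.999, 0.001]
wrist_force: [-0.2, 0.2, -1.5]
opening: 0.121
grasp_force: 60.7
{'n': 2698, 'px': (318, 201), 'c': (0.4989, -0.0397), 'z': 0.031, 'zt': 0.112, 'wh': (49, 25), 'yaw': 78.4}
{'n': 5627, 'px': (318, 324), 'c': (0.5456, -0.0384), 'z': 0.108, 'zt': 0.162, 'wh': (72, 20), 'yaw': 2.9}
block {'n': 4644, 'px': (225, 270), 'c': (0.5426, -0.0847), 'z': 0.062, 'zt': 0.068, 'wh': (60, 23), 'yaw': 3.5}
rel [-0.39 -0.07  5.63] turn 0.0 q6 -1.94
```

View pics/w4.png

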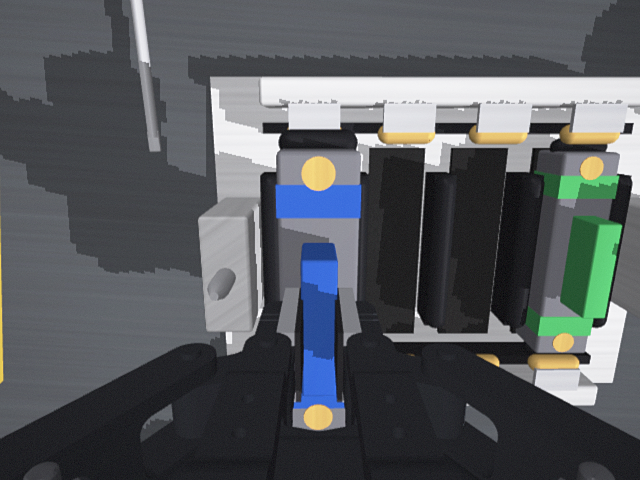

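```bash
python3 -m handwheel '[[[-1,-0.2,0,0,0,0,0],[-1,-0.4,-0.1,3,0,0,0],[-1,-0.4,-0.1,5,0,0,0],[-1,-0.4,-0.1,5.5,0,0,0],[-1,-0.4,-0.1,5.5,0,0,0]]]'
python3 -m handwheel '[[[-1,0,0,0.3,0,0,0],[-1,0,0,0.5,0,0,0],[-1,0,0,0.5,0,0,0]]]'
```

```text
time_s: 13.0
eef_pos: [0.5423, -0.0423, 0.0639]
eef_rot: [0.0, -0.034, 0.999, -0.0]
wrist_force: [0.8, -0.4, -2.4]
opening: 0.12
grasp_force: 60.7
time_s: 13.38
eef_pos: [0.5424, -0.0427, 0.0595]
eef_rot: [0.001, -0.034, 0.999, -0.0]
wrist_force: [-3.7, -0.1, 5.2]
opening: 0.119
grasp_force: 61.7
```

```bash
python3 -m handwheel '[[[-1,0.2,0,0,0,0,0],[-1,0.2,0,0.2,0,0,0],[-1,0.2,0,0.4,0,0,0],[-1,0.2,0,0.4,0,0,0]]]'
python3 -m handwheel '[[[-1,0,0,0.2,0,0,0],[-1,0,0,0.3,0,0,0],[-1,0,0,0.3,0,0,0]]]'
```

```text
time_s: 13.88
eef_pos: [0.5411, -0.0429, 0.0561]
eef_rot: [0.001, -0.034, 0.999, -0.0]
wrist_force: [-5.0, 1.4, 12.1]
opening: 0.122
grasp_force: 62.6
time_s: 14.25
eef_pos: [0.5403, -0.043, 0.0522]
eef_rot: [0.001, -0.034, 0.999, -0.0]
wrist_force: [-2.3, -1.7, 6.6]
opening: 0.12
grasp_force: 61.7
```

```bash
python3 -m handwheel '[[[-1,0,0,0.2,0,0,0],[-1,0,0,0.3,0,0,0],[-1,0,0,0.3,0,0,0]]]'
python3 -m handwheel '[[[-1,0,0,0.2,0,0,0],[-1,0,0,0.3,0,0,0],[-1,0,0,0.3,0,0,0]]]'
```

```text
time_s: 14.62
eef_pos: [0.5394, -0.0426, 0.0474]
eef_rot: [-0.0, -0.034, 0.999, 0.0]
wrist_force: [1.2, -2.4, -8.2]
opening: 0.121
grasp_force: 60.0
time_s: 15.0
eef_pos: [0.5392, -0.0422, 0.0445]
eef_rot: [-0.001, -0.034, 0.999, 0.0]
wrist_force: [1.7, -0.1, -13.0]
opening: 0.12
grasp_force: 59.3
```

```bash
python3 -m handwheel '[[[-1,0,0,0.1,0,0,0],[-1,0,0,0.2,0,0,0],[-1,0,0,0.2,0,0,0]]]'
```

```text
time_s: 15.38
eef_pos: [0.5402, -0.0427, 0.0439]
eef_rot: [0.0, -0.034, 0.999, -0.0]
wrist_force: [-0.4, 0.2, -1.7]
opening: 0.118
grasp_force: 60.7
```

```bash
python3 -m handwheel '[[[-0.4,0,0,0,0,0,0],[-0.4,0,0,0,0,0,0],[-0.4,0,0,-2,0,0,0],[-0.4,0,0,-6,0,0,0],[-0.4,0,0,-11,0,0,0],[-0.4,0,0,-15.6,0,0,0],[-0.4,0,0,-15.6,0,0,0]]]'
python3 - <<'E'
from h import *
c,P=shot('wrist','w5')
o,T=pose();print(o['eef_pos'])
for col in('blue','green'):
  for b in blobs(c,P,col,(.02,.2),150):print(col,b)
  for b in blobs(c,P,col,(.053,.09),100):print('rib',b)
c,P=shot('top')
for b in blobs(c,P,'blue',(-.01,.1)):print(b['c'],b['yaw'])
rel(.6011,.3374,.2,104)
E
```

```text
time_s: 16.25
eef_pos: [0.5427, -0.0434, 0.2043]
eef_rot: [0.004, -0.034, 0.999, -0.002]
wrist_force: [0.4, 0.1, -0.7]
opening: 0.302
grasp_force: 0.0
[ 0.54109769 -0.04294335  0.20154877]
blue {'n': 649, 'px': (319, 156), 'c': (0.5005, -0.0451), 'z': 0.036, 'zt': 0.041, 'wh': (30, 12), 'yaw': -87.1}
blue {'n': 1752, 'px': (319, 228), 'c': (0.5507, -0.0418), 'z': 0.036, 'zt': 0.062, 'wh': (71, 30), 'yaw': 3.7}
rib {'n': 1173, 'px': (319, 215), 'c': (0.5398, -0.0423), 'z': 0.053, 'zt': 0.062, 'wh': (49, 11), 'yaw': 3.8}
green {'n': 824, 'px': (516, 156), 'c': (0.4905, 0.1007), 'z': 0.02, 'zt': 0.04, 'wh': (39, 12), 'yaw': -87.1}
green {'n': 2822, 'px': (517, 224), 'c': (0.5411, 0.1054), 'z': 0.021, 'zt': 0.062, 'wh': (72, 39), 'yaw': 0.3}
rib {'n': 1472, 'px': (525, 215), 'c': (0.5301, 0.1018), 'z': 0.053, 'zt': 0.062, 'wh': (50, 13), 'yaw': 4.1}
(0.888, 0.0182) 89.3
(0.602, 0.3368) 17.5
(0.5206, -0.0496) -7.4
(0.4361, 0.3456) 6.0
rel [-8.71 37.49 -0.05] turn -10.1 q6 -1.94
```

View pics/w5.png

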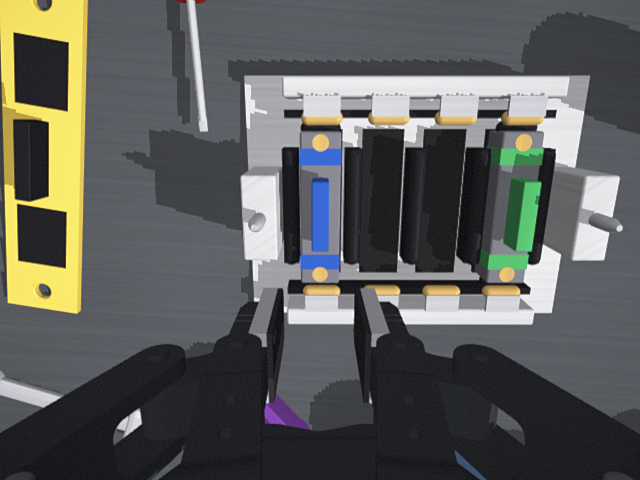

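```bash
python3 -m handwheel '[[[-0.4,-1.2,5,0,0,0,-1],[-0.4,-2.4,10,0,0,0,-2],[-0.4,-3.6,15.5,0,0,0,-4],[-0.4,-4.9,21,0,0,0,-6],[-0.4,-6.2,26.5,0,0,0,-8],[-0.4,-7.5,32,0,0,0,-10],[-0.4,-8.7,37.5,0,0,0,-10.1],[-0.4,-8.7,37.5,0,0,0,-10.1],[-0.4,-8.7,37.5,0,0,0,-10.1]]]'
python3 -c "
from h import *
sticks()"
```

```text
time_s: 17.48
eef_pos: [0.5999, 0.337, 0.1969]
eef_rot: [-0.002, -0.122, 0.992, -0.001]
wrist_force: [-0.3, 0.3, -1.4]
opening: 0.299
grasp_force: 0.0
{'n': 511, 'px': (386, 11), 'c': (0.4562, 0.3463), 'z': 0.033, 'zt': 0.054, 'wh': (13, 12), 'yaw': 6.4}
{'n': 829, 'px': (377, 48), 'c': (0.4767, 0.3488), 'z': 0.004, 'zt': 0.032, 'wh': (31, 12), 'yaw': -82.9}
{'n': 648, 'px': (318, 165), 'c': (0.5631, 0.3291), 'z': 0.001, 'zt': 0.032, 'wh': (31, 14), 'yaw': -76.8}
{'n': 1737, 'px': (318, 236), 'c': (0.6163, 0.344), 'z': 0.001, 'zt': 0.054, 'wh': (82, 31), 'yaw': 8.6}
rib:
{'n': 431, 'px': (387, 9), 'c': (0.4571, 0.3464), 'z': 0.042, 'zt': 0.054, 'wh': (12, 11), 'yaw': -83.6}
rel [13.6   4.45 16.59] turn -82.4 q6 -1.48
{'n': 1152, 'px': (318, 222), 'c': (0.6012, 0.3376), 'z': 0.044, 'zt': 0.054, 'wh': (50, 11), 'yaw': 14.2}
rel [-0.17  0.11 16.55] turn -0.2 q6 -1.48
```

```bash
python3 -m handwheel '[[[-0.4,-0.1,0.1,5,0,0,0],[-0.4,-0.1,0.1,10,0,0,0],[-0.4,-0.1,0.1,14,0,0,0],[-0.4,-0.1,0.1,16.3,0,0,0],[-0.4,-0.1,0.1,16.3,0,0,0],[-1,-0.1,0.1,16.3,0,0,0],[-1,-0.1,0.1,16.3,0,0,0],[-1,-0.1,0.1,16.3,0,0,0],[-1,-0.1,0.1,16.3,0,0,0],[-1,-0.1,0.1,16.3,0,0,0]]]'
python3 -m handwheel '[[[-1,0,0,-4,0,0,0],[-1,0,0,-8,0,0,0],[-1,0,0,-11,0,0,0],[-1,0,0,-11,0,0,0]]]'
python3 - <<'E'
from h import *
for y,n in((-.024,'b1'),(.024,'b2')):
    print(n);rel(.535-.068*y,.031+.9977*y,.115,93.9)
E
```

```text
time_s: 18.77
eef_pos: [0.6027, 0.339, 0.038]
eef_rot: [0.001, -0.122, 0.993, 0.0]
wrist_force: [-1.7, -0.9, 5.3]
opening: 0.118
grasp_force: 61.7
time_s: 19.27
eef_pos: [0.6034, 0.3395, 0.1493]
eef_rot: [0.003, -0.122, 0.993, 0.001]
wrist_force: [0.1, -1.2, -1.8]
opening: 0.118
grasp_force: 60.6
b1
rel [ 14.55 -30.64   3.33] turn 10.1 q6 -1.47
b2
rel [ 13.71 -25.91   3.34] turn 10.1 q6 -1.47
```

```bash
python3 -m handwheel '[[[-1,2.4,-5.1,0,0,0,2],[-1,4.8,-10.2,0,0,0,4],[-1,7.2,-15.3,0,0,0,6],[-1,9.6,-20.4,0,0,0,8],[-1,12,-25.5,0,0,0,10],[-1,14.5,-30.6,0,0,0,10.1],[-1,14.5,-30.6,0,0,0,10.1],[-1,14.5,-30.6,3.3,0,0,10.1],[-1,14.5,-30.6,3.3,0,0,10.1]]]'
python3 - <<'E'
from h import *
c,P=shot('wrist')
for b in blobs(c,P,'blue',(.03,.2),150):print(b)
y=-.024;rel(.535-.068*y,.031+.9977*y,.064,93.9)
E
```

```text
time_s: 20.4
eef_pos: [0.5319, 0.008, 0.1095]
eef_rot: [-0.004, -0.034, 0.999, 0.001]
wrist_force: [-0.6, -0.0, -2.5]
opening: 0.119
grasp_force: 60.5
{'n': 1373, 'px': (218, 189), 'c': (0.5004, -0.0463), 'z': 0.03, 'zt': 0.04, 'wh': (33, 12), 'yaw': -86.3}
{'n': 2667, 'px': (317, 194), 'c': (0.4935, 0.0043), 'z': 0.03, 'zt': 0.104, 'wh': (47, 23), 'yaw': -75.8}
{'n': 4256, 'px': (218, 283), 'c': (0.5523, -0.0339), 'z': 0.03, 'zt': 0.153, 'wh': (73, 40), 'yaw': -7.2}
{'n': 5350, 'px': (318, 315), 'c': (0.5404, 0.0092), 'z': 0.1, 'zt': 0.148, 'wh': (72, 14), 'yaw': 3.9}
rel [-0.35 -0.11  4.72] turn 0.1 q6 -1.85
```

```bash
python3 -m handwheel '[[[-1,-0.3,-0.1,0,0,0,0],[-1,-0.3,-0.1,3,0,0,0],[-1,-0.3,-0.1,4.5,0,0,0],[-1,-0.3,-0.1,4.7,0,0,0],[-1,-0.3,-0.1,4.7,0,0,0]]]'
python3 -m handwheel '[[[-1,0,0,0.3,0,0,0],[-1,0,0,0.5,0,0,0],[-1,0,0,0.5,0,0,0]]]'
```

```text
time_s: 21.08
eef_pos: [0.5387, 0.0059, 0.0669]
eef_rot: [0.0, -0.034, 0.999, -0.0]
wrist_force: [0.1, 0.1, -2.3]
opening: 0.118
grasp_force: 60.5
time_s: 21.45
eef_pos: [0.5382, 0.0059, 0.0614]
eef_rot: [0.0, -0.034, 0.999, -0.0]
wrist_force: [-0.1, -0.8, -2.8]
opening: 0.124
grasp_force: 60.6
```

```bash
python3 -m handwheel '[[[-1,0,0,0.2,0,0,0],[-1,0,0,0.4,0,0,0],[-1,0,0,0.4,0,0,0]]]'
python3 -m handwheel '[[[-1,0,0,0.2,0,0,0],[-1,0,0,0.4,0,0,0],[-1,0,0,0.4,0,0,0]]]'
python3 -m handwheel '[[[-1,0,0,0.2,0,0,0],[-1,0,0,0.3,0,0,0],[-1,0,0,0.3,0,0,0]]]'
```

```text
time_s: 21.82
eef_pos: [0.5397, 0.0057, 0.0593]
eef_rot: [0.002, -0.034, 0.999, -0.0]
wrist_force: [-2.8, 0.6, 9.6]
opening: 0.118
grasp_force: 62.2
time_s: 22.2
eef_pos: [0.539, 0.0056, 0.0545]
eef_rot: [0.001, -0.034, 0.999, -0.0]
wrist_force: [-1.4, -0.4, 4.0]
opening: 0.121
grasp_force: 61.4
time_s: 22.58
eef_pos: [0.5376, 0.0059, 0.0491]
eef_rot: [-0.001, -0.034, 0.999, 0.0]
wrist_force: [2.9, -0.9, -9.8]
opening: 0.119
grasp_force: 59.6
```

```bash
python3 -m handwheel '[[[-1,0,0,0.2,0,0,0],[-1,0,0,0.3,0,0,0],[-1,0,0,0.3,0,0,0]]]'
python3 -m handwheel '[[[-1,0,0,0.1,0,0,0],[-1,0,0,0.2,0,0,0],[-1,0,0,0.2,0,0,0]]]'
```

```text
time_s: 22.95
eef_pos: [0.5379, 0.0061, 0.047]
eef_rot: [-0.0, -0.034, 0.999, 0.0]
wrist_force: [2.3, 0.3, -9.1]
opening: 0.122
grasp_force: 59.6
time_s: 23.32
eef_pos: [0.5384, 0.0058, 0.046]
eef_rot: [0.0, -0.034, 0.999, -0.0]
wrist_force: [-2.9, -0.5, 2.3]
opening: 0.123
grasp_force: 61.2
```

```bash
python3 -m handwheel '[[[-0.4,0,0,0,0,0,0],[-0.4,0,0,0,0,0,0],[-0.4,0,0,-2,0,0,0],[-0.4,0,0,-6,0,0,0],[-0.4,0,0,-11,0,0,0],[-0.4,0,0,-15.4,0,0,0],[-0.4,0,0,-15.4,0,0,0]]]'
python3 - <<'E'
from h import *
c,P=shot('wrist')
for b in blobs(c,P,'blue',(.02,.2),150):print(b)
for b in blobs(c,P,'blue',(.053,.09),100):print('rib',b)
c,P=shot('top')
for b in blobs(c,P,'blue',(-.01,.1)):print(b['c'],b['yaw'])
rel(.437,.345,.2,96.5)
E
```

```text
time_s: 24.2
eef_pos: [0.541, 0.0054, 0.2039]
eef_rot: [0.004, -0.034, 0.999, -0.001]
wrist_force: [-0.2, -1.1, -0.1]
opening: 0.3
grasp_force: 0.0
{'n': 699, 'px': (253, 154), 'c': (0.5004, -0.0464), 'z': 0.023, 'zt': 0.04, 'wh': (33, 12), 'yaw': -85.7}
{'n': 675, 'px': (318, 154), 'c': (0.4967, 0.0029), 'z': 0.035, 'zt': 0.04, 'wh': (30, 12), 'yaw': -86.1}
{'n': 2067, 'px': (253, 225), 'c': (0.5508, -0.043), 'z': 0.02, 'zt': 0.062, 'wh': (71, 33), 'yaw': 4.1}
{'n': 1756, 'px': (318, 226), 'c': (0.5468, 0.0065), 'z': 0.036, 'zt': 0.062, 'wh': (71, 29), 'yaw': 3.9}
rib {'n': 1260, 'px': (250, 213), 'c': (0.5399, -0.0424), 'z': 0.053, 'zt': 0.062, 'wh': (49, 12), 'yaw': 4.0}
rib {'n': 1196, 'px': (318, 213), 'c': (0.5362, 0.0057), 'z': 0.053, 'zt': 0.062, 'wh': (49, 11), 'yaw': 4.2}
(0.8879, 0.018) 89.9
(0.5407, -0.0414) 0.5
(0.5167, -0.0099) -1.5
(0.4371, 0.3448) 5.4
rel [ 7.78 34.52 -0.08] turn -2.6 q6 -1.85
```

```bash
python3 -m handwheel '[[[-0.4,1.1,5,0,0,0,0],[-0.4,2.2,10,0,0,0,-1],[-0.4,3.4,15.5,0,0,0,-2],[-0.4,4.6,21,0,0,0,-2.6],[-0.4,5.8,26,0,0,0,-2.6],[-0.4,7,31,0,0,0,-2.6],[-0.4,7.8,34.5,0,0,0,-2.6],[-0.4,7.8,34.5,0,0,0,-2.6],[-0.4,7.8,34.5,0,0,0,-2.6]]]'
python3 -c "
from h import *
sticks()"
```

```text
time_s: 25.42
eef_pos: [0.4361, 0.344, 0.1977]
eef_rot: [-0.001, -0.057, 0.998, -0.001]
wrist_force: [0.2, -0.0, 0.9]
opening: 0.301
grasp_force: 0.0
{'n': 649, 'px': (317, 163), 'c': (0.3988, 0.3387), 'z': 0.001, 'zt': 0.032, 'wh': (32, 15), 'yaw': -82.8}
{'n': 1757, 'px': (317, 235), 'c': (0.4474, 0.3454), 'z': 0.028, 'zt': 0.054, 'wh': (71, 30), 'yaw': 6.6}
rib:
{'n': 1191, 'px': (318, 222), 'c': (0.4368, 0.3442), 'z': 0.042, 'zt': 0.054, 'wh': (50, 11), 'yaw': 6.6}
rel [-0.06  0.06 16.61] turn -0.1 q6 -1.23
```

```bash
python3 -m handwheel '[[[-0.4,-0.1,0,5,0,0,0],[-0.4,-0.1,0,10,0,0,0],[-0.4,-0.1,0,14,0,0,0],[-0.4,-0.1,0,16.3,0,0,0],[-0.4,-0.1,0,16.3,0,0,0],[-1,-0.1,0,16.3,0,0,0],[-1,-0.1,0,16.3,0,0,0],[-1,-0.1,0,16.3,0,0,0],[-1,-0.1,0,16.3,0,0,0],[-1,-0.1,0,16.3,0,0,0]]]'
python3 -m handwheel '[[[-1,0,0,-4,0,0,0],[-1,0,0,-8,0,0,0],[-1,0,0,-13,0,0,0],[-1,0,0,-13,0,0,0]]]'
python3 - <<'E'
from h import *
y=.024
rel(.535-.068*y,.031+.9977*y,.115,93.9)
E
```

```text
time_s: 26.72
eef_pos: [0.4382, 0.3451, 0.037]
eef_rot: [0.0, -0.057, 0.998, 0.0]
wrist_force: [-1.0, -2.0, 3.6]
opening: 0.117
grasp_force: 61.3
time_s: 27.22
eef_pos: [0.4405, 0.3464, 0.1709]
eef_rot: [0.004, -0.057, 0.998, 0.002]
wrist_force: [0.5, 0.7, -2.4]
opening: 0.117
grasp_force: 60.6
rel [ -5.86 -30.03   5.55] turn 2.6 q6 -1.23
```

```bash
python3 -m handwheel '[[[-1,-1,-5,0,0,0,1],[-1,-2,-10,0,0,0,2],[-1,-3,-15,0,0,0,2.6],[-1,-4,-20,0,0,0,2.6],[-1,-5,-25,0,0,0,2.6],[-1,-5.9,-30,0,0,0,2.6],[-1,-5.9,-30,0,0,0,2.6],[-1,-5.9,-30,5.5,0,0,2.6],[-1,-5.9,-30,5.5,0,0,2.6],[-1,-5.9,-30,5.5,0,0,2.6]]]'
python3 - <<'E'
from h import *
c,P=shot('wrist')
for b in blobs(c,P,'blue',(.09,.2),150):print(b)
y=.024;rel(.535-.068*y,.031+.9977*y,.064,93.9)
E
```

```text
time_s: 28.48
eef_pos: [0.5303, 0.0543, 0.1116]
eef_rot: [-0.0, -0.035, 0.999, 0.0]
wrist_force: [0.4, -0.4, -1.0]
opening: 0.122
grasp_force: 60.5
{'n': 2658, 'px': (317, 195), 'c': (0.4886, 0.0517), 'z': 0.102, 'zt': 0.107, 'wh': (31, 12), 'yaw': -85.5}
{'n': 5456, 'px': (318, 317), 'c': (0.539, 0.0552), 'z': 0.103, 'zt': 0.149, 'wh': (72, 15), 'yaw': 4.3}
rel [-0.21  0.07  4.86] turn 0.1 q6 -1.76
```

```bash
python3 -m handwheel '[[[-1,-0.4,0,0,0,0,0],[-1,-0.4,0,3,0,0,0],[-1,-0.4,0,4.6,0,0,0],[-1,-0.4,0,5,0,0,0],[-1,-0.4,0,5,0,0,0]]]'
python3 -m handwheel '[[[-1,0,0,0.2,0,0,0],[-1,0,0,0.4,0,0,0],[-1,0,0,0.4,0,0,0]]]'
python3 -m handwheel '[[[-1,0,0,0.2,0,0,0],[-1,0,0,0.3,0,0,0],[-1,0,0,0.3,0,0,0]]]'
```

```text
time_s: 29.15
eef_pos: [0.5349, 0.0538, 0.0618]
eef_rot: [0.0, -0.034, 0.999, -0.0]
wrist_force: [0.0, -0.1, -2.1]
opening: 0.119
grasp_force: 60.6
time_s: 29.52
eef_pos: [0.5359, 0.0537, 0.0592]
eef_rot: [0.002, -0.034, 0.999, -0.0]
wrist_force: [-2.6, -0.9, 6.8]
opening: 0.12
grasp_force: 61.8
time_s: 29.9
eef_pos: [0.5362, 0.0536, 0.0569]
eef_rot: [0.002, -0.034, 0.999, -0.0]
wrist_force: [-4.6, 0.7, 10.8]
opening: 0.121
grasp_force: 62.7
```

```bash
python3 -m handwheel '[[[-1,0,0,0.2,0,0,0],[-1,0,0,0.3,0,0,0],[-1,0,0,0.3,0,0,0]]]'
python3 -m handwheel '[[[-1,0,0,0.2,0,0,0],[-1,0,0,0.3,0,0,0],[-1,0,0,0.3,0,0,0]]]'
python3 -m handwheel '[[[-1,0,0,0.2,0,0,0],[-1,0,0,0.3,0,0,0],[-1,0,0,0.3,0,0,0]]]'
```

```text
time_s: 30.28
eef_pos: [0.533, 0.0537, 0.0522]
eef_rot: [-0.002, -0.034, 0.999, -0.0]
wrist_force: [-8.4, -1.2, 6.7]
opening: 0.116
grasp_force: 62.5
time_s: 30.65
eef_pos: [0.5317, 0.0539, 0.0476]
eef_rot: [-0.003, -0.034, 0.999, 0.0]
wrist_force: [-6.8, -1.5, -0.3]
opening: 0.122
grasp_force: 61.4
time_s: 31.02
eef_pos: [0.5343, 0.0538, 0.0455]
eef_rot: [-0.0, -0.034, 0.999, 0.0]
wrist_force: [-3.9, -0.2, 1.5]
opening: 0.122
grasp_force: 61.7
```

```bash
python3 -m handwheel '[[[-1,0,0,0.1,0,0,0],[-1,0,0,0.1,0,0,0]]]'; python3 -m handwheel '[[[-0.4,0,0,0,0,0,0],[-0.4,0,0,0,0,0,0],[-0.4,0,0,-2,0,0,0],[-0.4,0,0,-6,0,0,0],[-0.4,0,0,-11,0,0,0],[-0.4,0,0,-15.4,0,0,0],[-0.4,0,0,-15.4,0,0,0]]]'
python3 - <<'E'
from h import *
c,P=shot('wrist','w6')
for col in('blue','green'):
  for b in blobs(c,P,col,(.02,.2),150):print(col,b)
  for b in blobs(c,P,col,(.053,.09),100):print('rib',b)
for b in blobs(c,P,'white',(.075,.1),30):print('pin',b)
c,P=shot('top','t2')
for b in blobs(c,P,'yellow'):print(b['c'],b['yaw'],b['wh'])
rel(.519,-.267,.2,84)
E
```

```text
time_s: 31.28
eef_pos: [0.5351, 0.0538, 0.0448]
eef_rot: [0.001, -0.034, 0.999, -0.0]
wrist_force: [-3.2, -0.1, 4.0]
opening: 0.12
grasp_force: 62.1
time_s: 32.15
eef_pos: [0.5375, 0.0535, 0.2028]
eef_rot: [0.005, -0.034, 0.999, -0.001]
wrist_force: [-0.7, -0.8, -1.3]
opening: 0.295
grasp_force: 0.0
blue {'n': 755, 'px': (187, 154), 'c': (0.5005, -0.047), 'z': 0.02, 'zt': 0.04, 'wh': (35, 13), 'yaw': -85.5}
blue {'n': 742, 'px': (252, 154), 'c': (0.4966, 0.0018), 'z': 0.02, 'zt': 0.04, 'wh': (33, 13), 'yaw': -83.1}
blue {'n': 675, 'px': (319, 154), 'c': (0.4932, 0.0516), 'z': 0.036, 'zt': 0.041, 'wh': (30, 12), 'yaw': -86.1}
blue {'n': 2426, 'px': (186, 224), 'c': (0.5504, -0.0409), 'z': 0.02, 'zt': 0.062, 'wh': (71, 38), 'yaw': 3.1}
blue {'n': 2079, 'px': (252, 225), 'c': (0.547, 0.0052), 'z': 0.02, 'zt': 0.062, 'wh': (71, 33), 'yaw': 3.9}
blue {'n': 1749, 'px': (319, 226), 'c': (0.5434, 0.0545), 'z': 0.035, 'zt': 0.062, 'wh': (71, 30), 'yaw': 4.9}
rib {'n': 1367, 'px': (181, 213), 'c': (0.5399, -0.0423), 'z': 0.053, 'zt': 0.062, 'wh': (50, 13), 'yaw': 3.0}
rib {'n': 1263, 'px': (25
[... 264 characters left out ...]
'zt': 0.04, 'wh': (33, 12), 'yaw': -86.4}
green {'n': 2103, 'px': (385, 225), 'c': (0.5404, 0.1043), 'z': 0.02, 'zt': 0.062, 'wh': (71, 33), 'yaw': 3.9}
rib {'n': 1292, 'px': (387, 213), 'c': (0.5299, 0.1021), 'z': 0.053, 'zt': 0.062, 'wh': (49, 12), 'yaw': 3.6}
pin {'n': 5506, 'px': (611, 93), 'c': (0.4442, 0.2226), 'z': 0.075, 'zt': 0.079, 'wh': (60, 40), 'yaw': 15.9}
pin {'n': 243, 'px': (105, 222), 'c': (0.5426, -0.0825), 'z': 0.075, 'zt': 0.091, 'wh': (9, 7), 'yaw': 28.1}
pin {'n': 81, 'px': (464, 224), 'c': (0.5274, 0.1453), 'z': 0.075, 'zt': 0.091, 'wh': (10, 6), 'yaw': -21.1}
(0.5192, -0.2676) -6.0 (264, 63)
(0.4253, 0.2144) -41.7 (61, 21)
rel [  3.75 -31.89  -0.16] turn 9.9 q6 -1.76
```

View pics/t2.png

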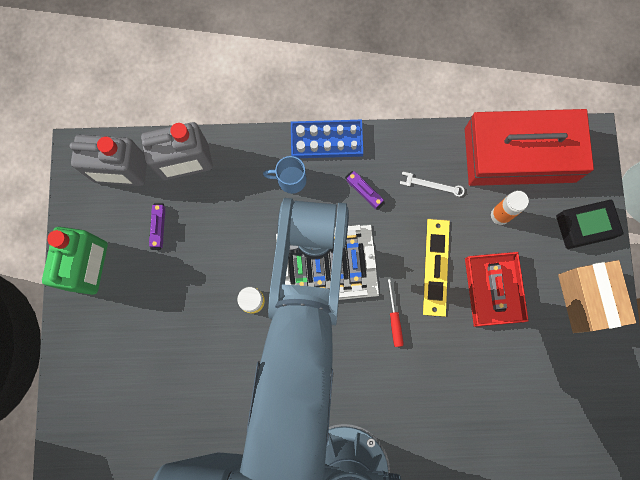

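```bash
python3 -m handwheel '[[[-0.4,0.7,-5.5,0,0,0,2],[-0.4,1.4,-11,0,0,0,4],[-0.4,2.1,-16.5,0,0,0,6],[-0.4,2.8,-22,0,0,0,8],[-0.4,3.4,-27.5,0,0,0,9.9],[-0.4,3.7,-31.9,0,0,0,9.9],[-0.4,3.7,-31.9,0,0,0,9.9],[-0.4,3.7,-31.9,0,0,0,9.9]]]'
cat >> h.py <<'E'
HSV['black']=(0,0,0,179,255,60)
def cover(save,zb=0,above=.017,rest=0):
    """yellow bar outline, holes and rib seen by wrist camera; zb = height of its underside"""
    c,P=shot('wrist',save)
    for b in blobs(c,P,'yellow',(zb-.01,zb+.02),500):print('bar',b)
    for b in blobs(c,P,'black',(zb+.022,zb+.045),100):
        print('rib',b);rel(*b['c'],zb+above,b['yaw']+90)
E
python3 -c "
from h import *
cover('w7')"
```

```text
time_s: 33.25
eef_pos: [0.5185, -0.266, 0.1964]
eef_rot: [-0.001, 0.052, 0.999, 0.001]
wrist_force: [0.5, -0.8, -0.2]
opening: 0.299
grasp_force: 0.0
bar {'n': 16749, 'px': (317, 187), 'c': (0.5192, -0.2659), 'z': 0.0, 'zt': 0.013, 'wh': (264, 61), 'yaw': -5.9}
rib {'n': 251, 'px': (74, 68), 'c': (0.3967, -0.4242), 'z': 0.022, 'zt': 0.028, 'wh': (27, 6), 'yaw': -89.7}
rel [ 10.46 -17.08  17.97] turn 83.7 q6 -2.14
rib {'n': 1216, 'px': (590, 152), 'c': (0.4894, -0.0637), 'z': 0.022, 'zt': 0.038, 'wh': (50, 40), 'yaw': -33.8}
rel [ 4.98 19.74 18.03] turn 27.8 q6 -2.14
rib {'n': 1119, 'px': (317, 216), 'c': (0.5189, -0.2662), 'z': 0.025, 'zt': 0.034, 'wh': (58, 11), 'yaw': -5.9}
rel [-0.05 -0.09 17.98] turn -0.1 q6 -2.14
rib {'n': 191, 'px': (125, 236), 'c': (0.5196, -0.4158), 'z': 0.022, 'zt': 0.031, 'wh': (27, 5), 'yaw': -84.9}
rel [ -1.68 -14.97  17.95] turn 78.9 q6 -2.14
rib {'n': 319, 'px': (591, 292), 'c': (0.604, -0.0524), 'z': 0.022, 'zt': 0.037, 'wh': (28, 19), 'yaw': -24.1}
rel [-6.3  22.05 18.01] turn 18.1 q6 -2.14
```

View pics/w7.png

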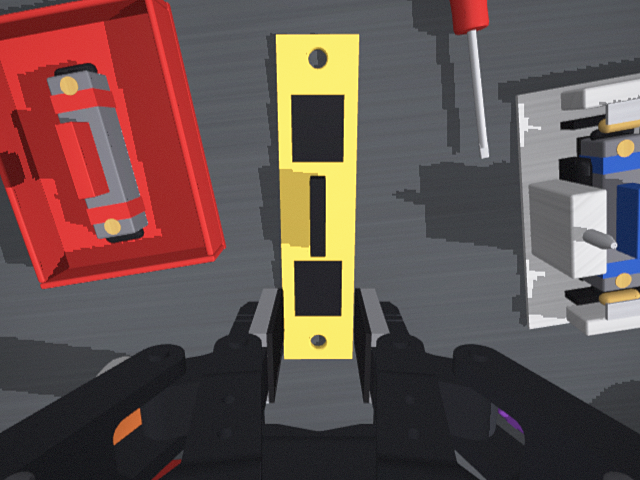

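```bash
python3 -m handwheel '[[[-0.4,0,-0.1,5,0,0,0],[-0.4,0,-0.1,10,0,0,0],[-0.4,0,-0.1,15,0,0,0],[-0.4,0,-0.1,17.8,0,0,0],[-0.4,0,-0.1,17.8,0,0,0],[-1,0,-0.1,17.8,0,0,0],[-1,0,-0.1,17.8,0,0,0],[-1,0,-0.1,17.8,0,0,0],[-1,0,-0.1,17.8,0,0,0],[-1,0,-0.1,17.8,0,0,0]]]'
python3 -m handwheel '[[[-1,0,0,-4,0,0,0],[-1,0,0,-8,0,0,0],[-1,0,0,-13,0,0,0],[-1,0,0,-17,0,0,0],[-1,0,0,-17,0,0,0]]]'
python3 -c "
from h import *
rel(.535,.031,.19,3.9)"
```

```text
time_s: 34.55
eef_pos: [0.5197, -0.2682, 0.0212]
eef_rot: [0.001, 0.052, 0.999, -0.0]
wrist_force: [-0.9, 2.3, 5.8]
opening: 0.112
grasp_force: 63.4
time_s: 35.17
eef_pos: [0.5211, -0.2696, 0.194]
eef_rot: [0.003, 0.052, 0.999, -0.002]
wrist_force: [0.9, -0.1, -3.1]
opening: 0.114
grasp_force: 62.4
rel [ 1.75 30.05  0.26] turn 80.1 q6 -2.15
```

```bash
python3 -m handwheel '[[[-1,0.2,3.4,0,0,0,9],[-1,0.4,6.8,0,0,0,18],[-1,0.6,10.2,0,0,0,27],[-1,0.8,13.6,0,0,0,36],[-1,1,17,0,0,0,45],[-1,1.2,20.4,0,0,0,54],[-1,1.4,23.8,0,0,0,63],[-1,1.6,27.2,0,0,0,72],[-1,1.7,30,0,0,0,80.1],[-1,1.7,30,0,0,0,80.1]]]'
python3 -m handwheel '[[[-1,0,0,0,0,0,0],[-1,0,0,0,0,0,0],[-1,0,0,0,0,0,0]]]'
cat >> h.py <<'E'
def holes(save,zb):
    c,P=shot('wrist',save);o,T=pose()
    a=HSV['yellow'];m=cv2.inRange(cv2.cvtColor(c['frame'],cv2.COLOR_BGR2HSV),a[:3],a[3:])
    p=P[m>0];p=p[p[:,2]>zb-.03]
    print('z',np.percentile(p[:,2],[5,50,95]).round(3));ztop=np.median(p[:,2])
    q=(p[:,:2]*1000).astype(np.float32);r=cv2.minAreaRect(q);print('bar',r)
    cs,h=cv2.findContours(m,cv2.RETR_CCOMP,cv2.CHAIN_APPROX_NONE)
    for k,hh in zip(cs,h[0]):
        if hh[3]>=0 and 30<cv2.contourArea(k)<3000:
            (u,v),_=cv2.minEnclosingCircle(k);E=c['E']
            d=E[:3,:3]@np.array([(u-c['cx'])/c['fx'],(v-c['cy'])/c['fy'],1])
            w=E[:3,3]+d*(ztop-E[2,3])/d[2];print('hole',round(u),round(v),cv2.contourArea(k),w.round(4))
    print('tcp',o['eef_pos'].round(4))
    rel(.535,.031,.1,3.9)
E
python3 -c "
from h import *
holes('w8',.17)"
```

```text
time_s: 36.42
eef_pos: [0.5321, 0.034, 0.1879]
eef_rot: [-0.002, 0.682, 0.732, -0.001]
wrist_force: [0.3, 0.1, -3.5]
opening: 0.115
grasp_force: 62.3
time_s: 36.8
eef_pos: [0.5335, 0.0314, 0.1901]
eef_rot: [-0.0, 0.683, 0.731, -0.0]
wrist_force: [-0.6, -0.5, -2.1]
opening: 0.117
grasp_force: 62.3
z [0.175 0.176 0.177]
bar ((530.3193969726562, 75.1524887084961), (60.49625778198242, 127.0070571899414), 3.801823139190674)
tcp [0.5336 0.0315 0.1902]
rel [-0.06  0.14  9.02] turn -0.0 q6 -0.23
```

View pics/w8.png

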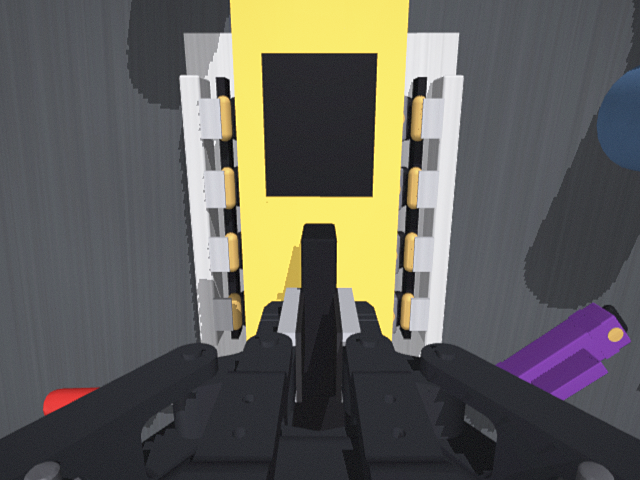

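```bash
python3 -m handwheel '[[[-1,-0.1,0.1,3,0,0,0],[-1,-0.1,0.1,6,0,0,0],[-1,-0.1,0.1,7.2,0,0,0],[-1,-0.1,0.1,7.2,0,0,0],[-1,-0.1,0.1,7.2,0,0,0]]]'
python3 - <<'E'
from h import *
o,T=pose();print(T[:3,:3].round(3).tolist())
rel(.535,.0302,.085,3.9)
c,P=shot('scene','s2');cv2.imwrite('pics/s2c.png',cv2.resize(c['frame'][130:330,200:420],(660,600),interpolation=cv2.INTER_CUBIC))
E
```

```text
time_s: 37.48
eef_pos: [0.5357, 0.031, 0.1196]
eef_rot: [0.001, 0.683, 0.731, 0.001]
wrist_force: [1.0, 0.6, -2.7]
opening: 0.11
grasp_force: 62.3
[[-0.068, 0.998, 0.002], [0.998, 0.068, -0.0], [-0.001, 0.002, -1.0]]
rel [-0.07 -0.08  3.46] turn 0.0 q6 -0.23
```

View pics/s2c.png

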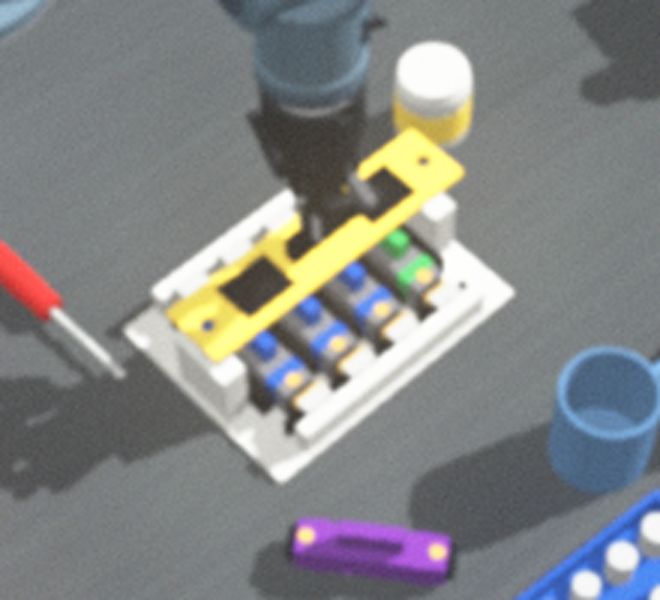

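```bash
python3 -m handwheel '[[[-1,-0.05,-0.05,0.6,0,0,0],[-1,-0.05,-0.05,1.2,0,0,0],[-1,-0.05,-0.05,1.5,0,0,0],[-1,-0.05,-0.05,1.5,0,0,0]]]'
python3 -m handwheel '[[[-1,0,0,0.2,0,0,0],[-1,0,0,0.4,0,0,0],[-1,0,0,0.4,0,0,0]]]'
python3 -m handwheel '[[[-1,0,0,0.2,0,0,0],[-1,0,0,0.4,0,0,0],[-1,0,0,0.4,0,0,0]]]'
```

```text
time_s: 38.02
eef_pos: [0.5339, 0.0308, 0.1028]
eef_rot: [-0.0, 0.683, 0.731, -0.0]
wrist_force: [-0.4, 0.1, -2.6]
opening: 0.115
grasp_force: 62.3
time_s: 38.4
eef_pos: [0.534, 0.0307, 0.0991]
eef_rot: [-0.0, 0.683, 0.731, -0.0]
wrist_force: [0.1, 0.5, -2.6]
opening: 0.112
grasp_force: 62.3
time_s: 38.78
eef_pos: [0.534, 0.0307, 0.0951]
eef_rot: [-0.0, 0.683, 0.731, -0.0]
wrist_force: [1.0, 0.6, -3.1]
opening: 0.109
grasp_force: 62.3
```

```bash
python3 -m handwheel '[[[-1,0,0,0.3,0,0,0],[-1,0,0,0.6,0,0,0],[-1,0,0,0.8,0,0,0],[-1,0,0,0.8,0,0,0]]]'
python3 -m handwheel '[[[-1,0,0,0.1,0,0,0],[-1,0,0,0.2,0,0,0],[-1,0,0,0.2,0,0,0]]]'
```

```text
time_s: 39.28
eef_pos: [0.534, 0.0307, 0.087]
eef_rot: [-0.0, 0.683, 0.731, -0.0]
wrist_force: [1.4, -0.3, -3.4]
opening: 0.118
grasp_force: 62.3
time_s: 39.65
eef_pos: [0.5343, 0.0307, 0.0853]
eef_rot: [0.0, 0.683, 0.731, 0.0]
wrist_force: [0.1, 0.0, -2.9]
opening: 0.117
grasp_force: 62.3
```

```bash
python3 -m handwheel '[[[-1,0,0,0.1,0,0,0],[-1,0,0,0.15,0,0,0],[-1,0,0,0.15,0,0,0]]]'
python3 -m handwheel '[[[-0.5,0,0,0.1,0,0,0],[-0.5,0,0,0,0,0,0],[-0.5,0,0,0,0,0,0],[-0.5,0,0,-2,0,0,0],[-0.5,0,0,-5,0,0,0],[-0.5,0,0,-10,0,0,0],[-0.5,0,0,-15,0,0,0],[-0.5,0,0,-18,0,0,0],[-0.5,0,0,-18,0,0,0]]]'
python3 -m handwheel '[[[-0.4,-4,0,0,0,0,0],[-0.4,-8,0,0,0,0,0],[-0.4,-8,0,0,0,0,0],[-0.4,-8,0,0,0,0,0]]]'
python3 -c "
from h import *
c,P=shot('wrist','w9')
a=HSV['yellow'];m=cv2.inRange(cv2.cvtColor(c['frame'],cv2.COLOR_BGR2HSV),a[:3],a[3:])
p=P[m>0];p=p[(p[:,2]>.03)&(p[:,0]>.49)]
print(cv2.minAreaRect((p[:,:2]*1000).astype(np.float32)))
for y in(-.09,-.03,.03,.09,.15):
  s=p[abs(p[:,1]-y)<.015];print(y,len(s),np.median(s[:,2]) if len(s) else '')
"
```

```text
time_s: 40.02
eef_pos: [0.5343, 0.0307, 0.0852]
eef_rot: [0.0, 0.682, 0.731, -0.0]
wrist_force: [-5.1, 0.1, 9.1]
opening: 0.116
grasp_force: 63.9
time_s: 41.15
eef_pos: [0.5358, 0.0304, 0.2668]
eef_rot: [0.003, 0.683, 0.731, 0.002]
wrist_force: [0.1, 0.5, 0.3]
opening: 0.252
grasp_force: 0.0
time_s: 41.65
eef_pos: [0.539, -0.0487, 0.2623]
eef_rot: [-0.001, 0.683, 0.731, -0.0]
wrist_force: [-0.5, 0.7, 0.6]
opening: 0.299
grasp_force: 0.0
((634.8284912109375, 0.7947998046875), (224.83859252929688, 288.8277893066406), 84.77598571777344)
-0.09 1774 0.07145413721159924
-0.03 973 0.07153810223005685
0.03 2638 0.07160895014011417
0.09 1252 0.07162382483374372
0.15 0
```

View pics/w9.png

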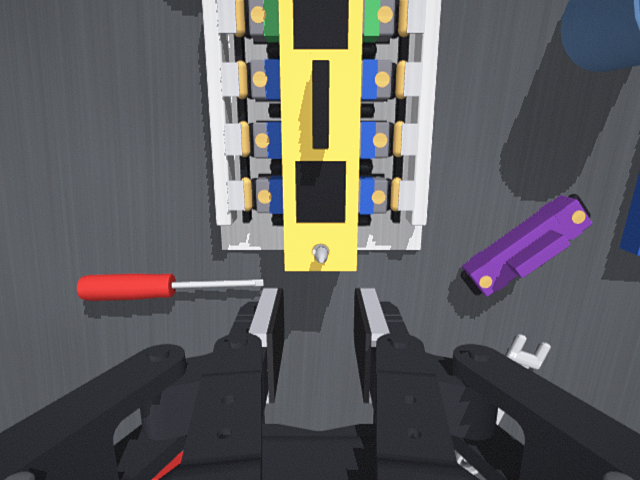

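```bash
python3 -c "
from h import *
print(ctrl.hand_in())"
```

```text
the job is handed in; nothing more can be done
None
```

I handed the job in at about 42 s: the one red stick is in the bin, all three blue sticks are clipped into bays 0–2 (same height as the green one, which I left alone), and the cover lies level over both pins.

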